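Crimp a vial's cap in the bench press

ROBOT

A 6-joint arm with a two-finger parallel gripper is mounted at the origin on the work surface; the furniture and walls round the work are solid. World frame = base frame: x ahead of the robot, y to its left, z up, the work surface at z = 0. Lengths are in mm, angles in rad, forces in N, time in s.
With the tool pointing down it reaches from about 350 to 725 mm from the base axis. Payload 4.3 kg.
Tool frame: the origin (TCP) lies on the front face of the gripper's body, between the roots of the fingers; the fingertips stand 73 mm ahead of it and the grasp point (between the pads) lies 54 mm ahead of it; z points along the fingers, y is the line along which they close (so a half turn about z gives the same grasp; the last joint's range is limited). The gripper opens to 85 mm and grips with 20 to 120 N. Pads are 22 mm wide; open, the fingers measure 114 mm over their backs; the gripper's body (76 mm by 85 mm) begins 54 mm behind the grasp point. The pads swing forward as they close: fully open they stand 13 mm farther back than shut.
Start: joints at [1.08, 0.377, 0.081, 1.274, 0, 1.46], TCP at [213.713, 533.841, 303.929] pointing down, gripper open.
Joint ranges: [-2.72, 2.72], [-0.84, 1.66], [-1.02, 1.22], [-1.77, 2.12], [-1.37, 1.28], [-3.14, 3.14]. Speed limits (rad/s): [2.57, 2.57, 3.14, 3.14, 3.14, 3.14].

INTERFACE

Orientations are given as a unit quaternion [x, y, z, w].
In Python, from rig import env gives the robot as it stands.
- The arm moves only by the shell command python3 -m jog 'ROWS' [FORCE]. ROWS is JSON, a list of rows, each a list of 7 numbers: the turn, a rotation vector about the tool's x, y, z in degrees, then the shift along the tool's x, y, z in m, then the finger opening in m, from 0 to 0.0854. In form: [[wx, wy, wz, tx, ty, tz, hand], ...]. A call has 1 to 20 rows; each row shifts and turns the commanded pose from where the row before left it, along the tool's axes as they then stand; what a row does not reach is not made up. A row lasts 1/12 s, in which the tool goes at most 41.7 mm and 7.16 degrees, less where a joint would pass 70% of its speed; a pose out of reach is approached as far as the arm can. A call with a gripper value outside its range is refused whole. The fingers move at their own pace and stop on an object; FORCE is the grip in N (left out, the last holds). Time passes only in rows, so rows that do not move let the fingers close. It gives the time, the measured TCP pose, the force, the opening and the grip force at its end, in the units of the state.
- env.read_state(): the state, without advancing time (a new reading comes with each control period).
- env.camera(name): name is "side" or "top"; returns a dict with "img" (420x560x3 uint8, blue, green, red), "camera_matrix" (3x3 intrinsics, pixels), "R" (3x3) and "t" (3): a world point X has camera coordinates R X + t. Camera axes: x right, y down, z forward; pixel columns grow to the right and rows downward; lengths in mm; the calibration is good to about 2 mm. A picture is of the moment at which its call begins. There is no depth.
- env.sign_off(): hands the job in; it is judged then, once.
The state is a dict: "t": time; "joints": joint angles; "qd": joint speeds; "effort": joint torques, N m; "eef_pos": TCP position; "eef_rot": TCP orientation; "force": force on the tool from outside, world axes, zero at the start; "ft_torque": the same for the moment, N m; "opening": finger opening in mm; "grasp_force": force on a finger pad.
Only numpy, scipy, OpenCV 4.12 (cv2) and the standard library are available. Lean on these libraries where they do the work, as an engineer would, in place of code of your own. Each camera call takes 0.05 s, during which the arm holds its last target. There are 200 camera calls.

TASK

Stand the brown vial upright in the blue pocket of the press's carriage, let go of it, and push the carriage home under the head as far as it goes. Then press the red knob of the sprung ram down until it is firmly against its stop, hold it there for a second to crimp the cap, and let it spring fully back up, leaving the vial in the press. Be gentle: never lean on the press with more than 25 N, do not upset the vial, and leave the white vial and the clear jar where they are.

Things in the scene. Friction and masses are not known exactly. Their poses are not given: they have to be found in the camera images.
- vial_brown: Brown vial with a white ribbed cap, 75 mm tall, body 32 mm in diameter up to 58 mm, cap 24 mm in diameter above. Stands loose and upright on the worktop; origin at the centre of its underside, z up. 35 to 70 g. Grip its body from above, about 40 mm above its underside.
- vial_white: White vial with a blue cap, 85 mm tall, 36 mm in diameter: a bystander, to be left alone (not moved by more than 20 mm). It and the brown vial may have changed places. Origin at the centre of its underside.
- swab_jar: Clear open plastic jar, 70 mm in diameter, 84 mm tall: a bystander, to be left alone (not moved by more than 20 mm). Origin at the centre of its underside.
- press: Grey bench press, fixed. Origin on the worktop straight below the ram's axis; z up. Base plate 14 mm thick, x -55 to 95, y -60 to 230 mm. The carriage slides between two rails along the press's -y to the ram. A column at x 63 to 87, y -25 to 25 mm, up to 188 mm, carries the head on an arm.
- head: Steel barrel of the press's head, fixed, 44 mm in diameter, 135 to 185 mm above the worktop; origin and axes as the press's. The sprung ram runs down through it: below, a brass crimping die, 40 mm in diameter, lower edge at 107 mm at rest (a vial's cap in the pocket tops out at 99 mm); above, the red knob. A stop hidden inside limits the stroke.
- ram_top (a point): Centre of the flat top of the ram's red knob (42 mm in diameter, 20 mm high), 231 mm above the worktop when the ram is up. It is pressed straight down from above.
- ram (a joint): Travel of the ram down in m: 0 = up. Its spring takes about 5 N at first, 0.2 N more per mm. The hidden stop is set anywhere from 6 to 20 mm, new each time: it is felt as a steep rise, about 10 N per mm (stiff rubber). Against its stop means that the stop bears at least 7 N besides the spring: 17 to 23 N on the knob in all is right.
- carriage (a joint): Travel of the carriage in m along the press's -y: 0 = fully out, 0.100 = home, with the pocket under the ram, against an end stop. It slides with about 2.5 N of friction and stays where it is left. It may start up to 12 mm from fully out.
- pocket (a point): Centre of the floor of the carriage's pocket, 24 mm above the worktop. The pocket is a blue collar, 36 mm inside and 47 mm outside diameter, 12 mm deep (rim 36 mm above the worktop). It moves with the carriage and has its axes parallel to the press's.
- push_post (a point): Centre of the top of the black post on the carriage, 68 mm above the worktop, 90 mm from the pocket on the press's +y side. The post is 16 mm in diameter, its head 22 mm in diameter from 57 mm up. It can be pushed from its +y side or gripped to slide the carriage.
There are look-alikes about, which are no part of the job. Leave any green or orange look-alike of the vial_brown alone.

How it is judged:
By the outcome, as a careful person would: the job done as asked, in the order asked, and still so for the second after the job is handed in, with the robot touching nothing.
It also fails if it takes over 66 s, if anything falls off the work surface, if the arm or the gripper's body presses on something with over 40 N, if the wrist force passes 120 N, or if a joint passes its speed limit or range.

## Working session

There is one attempt and no reset: what is moved stays moved. The work goes in short steps, Python scripts to look and compute and a shell command to move; the robot and the scene stay as the last step left them, time stands still between calls to the robot, and variables do not carry over. Pictures are saved under pics/ and viewed, at most 13 in all, crops included, and the job is handed in when it is done.

```bash
mkdir -p pics; ls; python3 - <<'E'
from rig import env
import cv2,numpy as np
s=env.read_state();print(s)
for n in("side","top"):
    c=env.camera(n);cv2.imwrite(f"pics/{n}0.png",c["img"]);print(n,c["camera_matrix"],c["R"],c["t"])
E
```

```text
pics
{'t': 0.0, 'joints': array([ 1.07970488e+00,  3.78096052e-01,  7.96523153e-02,  1.27436650e+00,
       -3.65682796e-06,  1.46051313e+00]), 'qd': array([ 5.64571292e-04, -2.50670943e-04, -8.81305048e-04,  1.13391651e-03,
        5.44954309e-04,  3.66499989e-05]), 'effort': array([-8.98058443e-04, -4.63604128e+01,  2.69878095e+01,  2.09236890e-02,
        1.01200260e-04,  2.66381255e-05]), 'eef_pos': array([213.46712756, 533.38526882, 302.95209421]), 'eef_rot': array([ 1.89255637e-01,  9.81927334e-01, -9.62316755e-04, -2.96490019e-04]), 'force': array([-0.1871548 ,  0.30785226,  0.46340541]), 'ft_torque': array([-0.00270517,  0.01017154, -0.01599495]), 'grasp_force': 0.0, 'opening': 84.8251890921715}
side [[445.49811183   0.         274.91442427]
 [  0.         445.49811183 202.50518425]
 [  0.           0.           1.        ]] [[-0.94530415 -0.32617489 -0.0031642 ]
 [-0.19338012  0.56820407 -0.79984265]
 [ 0.2626865  -0.75548268 -0.6002014 ]] [ 496.93031952  132.48364154 1168.82702046]
top [[450.36586014   0.         285.5340229 ]
 [  0.         450.36586014 200.14677631]
 [  0.           0.           1.        ]] [[-0.10469768 -0.99449656  0.00387228]
 [-0.96647951  0.10082876 -0.23611632]
 [ 0.23442643 -0.02846331 -0.97171708]] [ 173.0258192   493.81110301 1142.61571307]
```

View pics/side0.png

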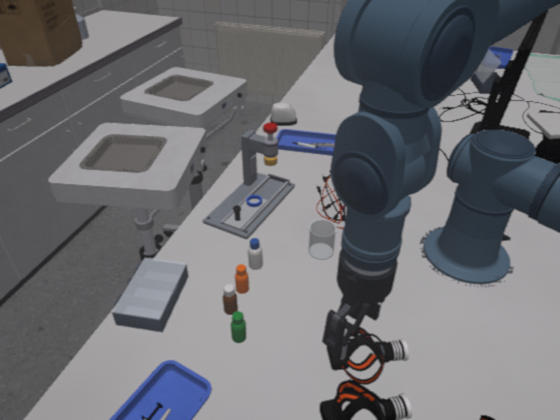

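View pics/top0.png

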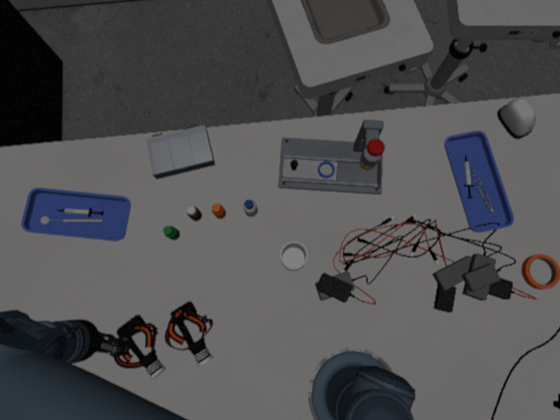

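Side view: brown vial at (230,298), orange (242,279), white/blue (255,254), green (238,327), jar (321,240), knob (270,128), pocket (254,200), post (237,213). Top view: brown (194,212), orange (218,210), white (250,207), green (171,231), jar (293,256), knob (375,147), pocket ring (326,170), post (294,164).

```bash
cat > h.py <<'E'
import cv2,numpy as np
from rig import env
def ray(c,uv,z):
    d=c["R"].T@np.linalg.inv(c["camera_matrix"])@[uv[0],uv[1],1]; o=-c["R"].T@c["t"]
    return (o+d*(z-o[2])/d[2])[:2]
def pix(c,X):
    p=c["camera_matrix"]@(c["R"]@np.array(X,float)+c["t"]); return p[:2]/p[2]
def tri(c1,u1,c2,u2):
    P=[c["camera_matrix"]@np.c_[c["R"],c["t"]] for c in(c1,c2)]
    X=cv2.triangulatePoints(P[0],P[1],np.array(u1,float),np.array(u2,float)); return (X[:3]/X[3]).ravel()
def blobs(c,box,lo,hi,minA=6):
    x0,y0,x1,y1=box; hsv=cv2.cvtColor(c["img"],cv2.COLOR_BGR2HSV)[y0:y1,x0:x1]
    n,l,st,ce=cv2.connectedComponentsWithStats(cv2.inRange(hsv,np.array(lo),np.array(hi)))
    return [(ce[i]+[x0,y0],st[i,4],st[i,:4]+[x0,y0,0,0]) for i in range(1,n) if st[i,4]>=minA]
E
python3 - <<'E'
from h import *
T=env.camera("top");S=env.camera("side")
for nm,c,b in(("top",T,(280,130,400,200)),("side",S,(200,110,310,240))):
    print(nm,"blue",blobs(c,b,(108,110,60),(130,255,255)),"\n red",blobs(c,b,(170,120,60),(180,255,255)),blobs(c,b,(0,150,60),(6,255,255)),"\n black",blobs(c,b,(0,0,0),(180,255,48)))
for nm,c,b in(("top",T,(180,200,206,225)),("side",S,(220,282,240,316))):
    print(nm,"white cap",blobs(c,b,(0,0,170),(180,50,255)),"brown",blobs(c,b,(0,90,30),(15,255,140)))
a=cv2.resize(T["img"][125:205,270:400],None,fx=4,fy=4,interpolation=2); b=cv2.resize(T["img"][195:275,160:320],None,fx=3.25,fy=3.25,interpolation=2)
cc=np.zeros((580,520,3),np.uint8);cc[:320]=a;cc[320:580]=b;cv2.imwrite("pics/z1.png",cc)
E
```

```text
top blue [(array([325.73033708, 168.73033708]), np.int32(89), array([318, 161,  17,  16]))] 
 red [] [(array([375.42631579, 146.63684211]), np.int32(190), array([368, 139,  16,  16]))] 
 black [(array([365.40712468, 152.88040712]), np.int32(393), array([353, 130,  28,  60])), (array([379.33333333, 131.16666667]), np.int32(6), array([379, 130,   2,   4])), (array([293.75925926, 164.31481481]), np.int32(54), array([291, 160,   7,  10])), (array([283.5, 182.5]), np.int32(6), array([283, 181,   2,   4]))]
side blue [(array([293.03153989, 139.65491651]), np.int32(539), array([277, 130,  33,  22])), (array([253.86516854, 200.02247191]), np.int32(89), array([247, 195,  15,  11])), (array([254.5, 239. ]), np.int32(6), array([252, 239,   6,   1]))] 
 red [(array([269.1875, 130.4375]), np.int32(16), array([264, 129,  11,   4]))] [(array([270.20512821, 126.23076923]), np.int32(78), array([264, 123,  13,   8]))] 
 black [(array([285.61764706, 123.26470588]), np.int32(34), array([277, 122,  19,   3])), (array([202.38461538, 149.61538462]), np.int32(13), array([201, 148,   4,   4])), (array([204.42857143, 168.28571429]), np.int32(7), array([204, 167,   2,   4])), (array([200.41176471, 176.70588235]), np.int32(17), array([200, 172,   2,  10])), (array([236.87804878, 212.65853659]), np.int32(41), array([235, 207,   5,  13]))]
top white cap [] brown [(array([194.72, 214.08]), np.int32(25), array([189, 209,  10,   9]))]
side white cap [(array([228.02564103, 286.37179487]), np.int32(78), array([220, 282,  14,  10])), (array([239. , 299.5]), np.int32(8), array([239, 296,   1,   8])), (array([220.83333333, 306.33333333]), np.int32(6), array([220, 304,   2,   5]))] brown [(array([237.72222222, 286.19444444]), np.int32(36), array([236, 282,   4,  11])), (array([229.11538462, 298.90384615]), np.int32(52), array([224, 295,  11,   9]))]
```

View pics/z1.png

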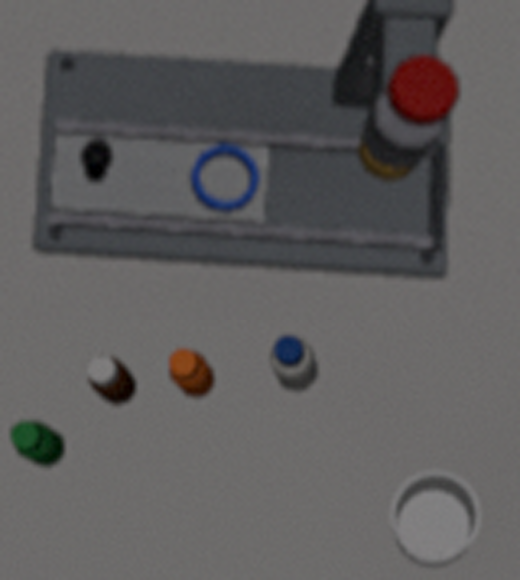

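Top crop: post head about (294,162), pocket ring centre (325.7,168.7), knob top (375.7,146.2), brown's cap (191.5,210.5), orange cap (216.4,207.8), green (169,230). Base plate corners near (282.3,138), (278.6,187.4), (381,193.6).

```bash
python3 - <<'E'
from h import *
np.set_printoptions(precision=1,suppress=True)
T=env.camera("top");S=env.camera("side")
pk=ray(T,(325.7,168.7),34);pp=ray(T,(293.9,162.2),68);kn=ray(T,(375.6,146.3),231)
print("top: pocket",pk,"post",pp,"knob",kn,"d",np.linalg.norm(pp-pk),np.linalg.norm(pk-kn))
print("side: pocket",ray(S,(253.9,200),34),"post",ray(S,(237,208.3),66),"knob",ray(S,(270,125.3),231))
print("tri pocket",tri(T,(325.7,168.7),S,(253.9,200)),"knob",tri(T,(375.6,146.3),S,(270,125.3)))
for a in((282.3,138),(278.6,187.4),(381,193.6)):print("corner",ray(T,a,14))
for d in(pp-kn,pk-kn,ray(T,(278.6,187.4),14)-ray(T,(381,193.6),14)):print("yaw of +y",np.degrees(np.arctan2(-d[0],d[1])))
print("brown cap",ray(T,(191.5,210.5),75),"body",ray(T,(194.7,214.1),50),"side cap",ray(S,(229.4,289.3),70),"side body",ray(S,(230,300),40))
print("orange",ray(T,(216.4,207.8),75),"green",ray(T,(169,230),75),"white",ray(T,(248.5,202.5),85),"jar",ray(T,(293,253),84))
m=cv2.inRange(T["img"][203:220,183:203],(110,110,110),(255,255,255));print(T["img"][203:220,183:203].max(2))
print(S["img"][280:315,218:243].max(2))
E
```

```text
top: pocket [592.8  -0.3] post [609.5  87.3] knob [574.9 -97.9] d 89.19143830466328 99.30048550724011
side: pocket [589.6   2.5] post [603.   92.8] knob [572.4 -95.2]
tri pocket [592.3  -0.8  31.5] knob [574.5 -98.5 229.4]
corner [703.2 109.3]
corner [558.4 134.7]
corner [ 511.  -146.8]
yaw of +y -10.590990293794782
yaw of +y -10.397466633442152
yaw of +y -9.538840270336072
brown cap [503.1 368.5] body [498.3 365.2] side cap [502.8 371.8] side body [501.6 376.1]
orange [503.5 303.3] green [457.5 429.2] white [506.6 217.9] jar [363.8 117. ]
[[109 108 109 108 109 106 108 107 111 108 108 108 110 108 109 108 108 107
  109 109]
 [106 109 108 107 107 108 112 107 109 108 110 109 109 110 108 109 108 109
  109 107]
 [109 108 110 107 107 109 110 111 109 108 106 102 105 110 110 109 109 109
  109 108]
 [110 110 110 108 103 112 117 118 117 116 107  91  90 100 108 109 110 108
  109 107]
 [108 107 109 106 105 116 121 123 124 123 118  92  68  74  94 108 109 109
  107 109]
 [107 108 109 108 114 121 126 127 123 126 123 112  67  45  67  92 108 109
  109 109]
 [110 109 108 109 119 125 123 124 125 124 12
[... 3867 characters left out ...]
65  65  63  65  65  64  66  63  63  60
   68 103 147 167 170 169 170]
 [169 169 170 169 164 139  95  68  63  66  64  64  65  65  64  62  62  60
   68 107 147 168 170 170 170]
 [169 168 168 170 165 143 101  67  63  62  64  62  63  64  63  62  62  61
   70 108 147 162 164 168 169]
 [170 167 168 170 169 159 124  78  61  62  62  65  63  63  61  62  65  79
   94 115 134 143 148 156 165]
 [167 170 167 170 170 165 142 103  72  61  61  63  62  63  61  77 100 112
  116 118 121 124 126 134 149]
 [169 168 168 169 170 168 161 139 104  78  65  62  61  61  74 100 116 120
  120 120 120 118 118 120 133]
 [169 168 169 170 169 169 168 162 146 122 104  96  96  90 101 113 118 120
  119 119 119 117 119 119 128]]
```

```bash
cat >> h.py <<'E'
from scipy.spatial.transform import Rotation as Rn
PY=np.array([.179,.984]);PX=np.array([.984,-.179])
def go(x,y,z):  # TCP target -> remaining shift in tool axes, m
    s=env.read_state();R=Rn.from_quat(s["eef_rot"])
    a=np.degrees(np.arctan2(*R.as_matrix()[:2,1][::-1]))
    print("t %.1f"%s["t"],"pos",s["eef_pos"].round(1),"tool shift mm",R.inv().apply(np.array([x,y,z])-s["eef_pos"]).round(1),"y-azimuth %.1f"%a,"tilt",R.as_matrix()[:,2].round(3),"F",s["force"].round(1))
E
python3 -m jog '[[0,0,0,-0.0275,-0.0035,0,0.0854],[0,0,0,-0.0275,-0.0035,0,0.0854],[0,0,0,-0.0275,-0.0035,0,0.0854],[0,0,0,-0.0275,-0.0035,0,0.0854],[0,0,0,-0.0275,-0.0035,0,0.0854],[0,0,0,-0.0275,-0.0035,0,0.0854],[0,0,0,-0.0275,-0.0035,0,0.0854],[0,0,0,-0.0275,-0.0035,0,0.0854],[0,0,0,-0.0275,-0.0035,0,0.0854],[0,0,0,-0.0275,-0.0035,0,0.0854],[0,0,0,-0.0275,-0.0035,0,0.0854],[0,0,0,-0.0275,-0.0035,0,0.0854]]'
python3 -m jog '[[0,0,7.14,0,0,0,0.0854],[0,0,7.14,0,0,0,0.0854],[0,0,7.14,0,0,0,0.0854],[0,0,7.14,0,0,0,0.0854],[0,0,7.14,0,0,0,0.0854],[0,0,7.14,0,0,0,0.0854],[0,0,7.14,0,0,0,0.0854],[0,0,7.14,0,0,0,0.0854],[0,0,7.14,0,0,0,0.0854],[0,0,7.14,0,0,0,0.0854],[0,0,7.14,0,0,0,0.0854],[0,0,0,0,0,0,0.0854],[0,0,0,0,0,0,0.0854]]'
python3 -c "
from h import *
go(503.5,371.5,94)"
```

```text
t: 1.3
eef_pos: [505.5, 371.3, 303.9]
eef_rot: [0.189, 0.982, 0.0, -0.0]
force: [0.4, 0.2, 0.5]
opening: 85.4
grasp_force: 0.0
t: 2.38
eef_pos: [504.4, 372.2, 303.8]
eef_rot: [0.767, 0.642, -0.0, -0.0]
force: [-0.0, -0.3, 0.8]
opening: 85.5
grasp_force: 0.0
t 2.4 pos [504.4 372.2 303.8] tool shift mm [ -0.8  -0.7 209.8] y-azimuth -10.2 tilt [-0. -0. -1.] F [-0.  -0.3  0.8]
```

```bash
python3 -m jog '[[0,0,0,-0.001,0,0.025,0.0854],[0,0,0,0,0,0.03,0.0854],[0,0,0,0,0,0.03,0.0854],[0,0,0,0,0,0.03,0.0854],[0,0,0,0,0,0.03,0.0854],[0,0,0,0,0,0.025,0.0854],[0,0,0,0,0,0.02,0.0854],[0,0,0,0,0,0.01,0.0854],[0,0,0,0,0,0.01,0.0854],[0,0,0,0,0,0,0.0854],[0,0,0,0,0,0,0.0854]]'
python3 -m jog '[[0,0,0,0,0,0,0.06],[0,0,0,0,0,0,0.05],[0,0,0,0,0,0,0.045],[0,0,0,0,0,0,0.04],[0,0,0,0,0,0,0.038],[0,0,0,0,0,0,0.036],[0,0,0,0,0,0,0.034],[0,0,0,0,0,0,0.032],[0,0,0,0,0,0,0.03],[0,0,0,0,0,0,0.02],[0,0,0,0,0,0,0.02],[0,0,0,0,0,0,0.02],[0,0,0,0,0,0,0.02]]' 25
```

```text
t: 3.3
eef_pos: [504.6, 371.4, 94.4]
eef_rot: [0.768, 0.641, 0.0, 0.0]
force: [1.3, 0.1, 0.7]
opening: 85.4
grasp_force: 0.0
t: 4.38
eef_pos: [504.6, 371.3, 94.2]
eef_rot: [0.768, 0.64, 0.0, 0.0]
force: [0.5, -0.5, 2.8]
opening: 31.1
grasp_force: 24.9
```

```bash
python3 -m jog '[[0,0,0,0,0,-0.01,0.02],[0,0,0,0,0,-0.02,0.02],[0,0,0,0,0,-0.025,0.02],[0,0,0,0,0,-0.025,0.02],[0,0,0,0,0,-0.02,0.02],[0,0,0,0,0,-0.01,0.02],[0,0,0,0,0,0,0.02]]'
python3 -m jog '[[0,0,0,-0.01,0.005,0,0.02],[0,0,0,-0.02,0.009,0,0.02],[0,0,0,-0.029,0.0125,0,0.02],[0,0,0,-0.029,0.0125,0,0.02],[0,0,0,-0.029,0.0125,0,0.02],[0,0,0,-0.029,0.0125,0,0.02],[0,0,0,-0.029,0.0125,0,0.02],[0,0,0,-0.029,0.0125,0,0.02],[0,0,0,-0.029,0.0125,0,0.02],[0,0,0,-0.029,0.0125,0,0.02],[0,0,0,-0.029,0.0125,0,0.02],[0,0,0,-0.029,0.0125,0,0.02],[0,0,0,-0.02,0.009,0,0.02],[0,0,0,-0.01,0.005,0,0.02],[0,0,0,0,0,0.02,0.02],[0,0,0,0,0,0.01,0.02],[0,0,0,0,0,0.005,0.02],[0,0,0,0,0,0,0.02],[0,0,0,0,0,0,0.02]]'
python3 - <<'E'
from h import *
go(591.5,.6,118)
for n in("side","top"):
    c=env.camera(n);cv2.imwrite(f"pics/{n}1.png",c["img"])
S=env.camera("side");T=env.camera("top")
a=cv2.resize(S["img"][110:240,190:300],None,fx=4.5,fy=4.5,interpolation=2);b=cv2.resize(T["img"][120:210,270:400],None,fx=2.2,fy=2.2,interpolation=2)
cc=np.zeros((585,790,3),np.uint8);cc[:585,:495]=a;cc[:198,500:786]=b;cv2.imwrite("pics/z2.png",cc)
E
```

```text
t: 4.97
eef_pos: [505.4, 372.0, 206.9]
eef_rot: [0.768, 0.64, 0.002, 0.0]
force: [0.3, 0.3, -0.4]
opening: 30.9
grasp_force: 24.9
t: 6.55
eef_pos: [591.1, 0.2, 168.3]
eef_rot: [0.768, 0.641, -0.001, -0.001]
force: [-0.4, 0.5, -0.4]
opening: 30.8
grasp_force: 24.9
t 6.5 pos [5.911e+02 2.000e-01 1.683e+02] tool shift mm [ 0.4  0.5 50.3] y-azimuth -10.3 tilt [-0.002  0.    -1.   ] F [-0.4  0.5 -0.4]
```

View pics/z2.png

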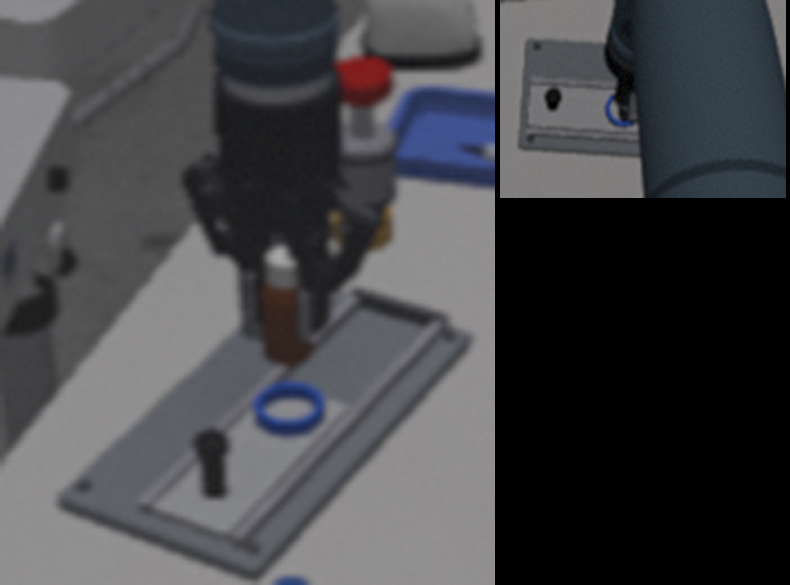

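Side crop: vial in hand, bottom centre at crop (286,347), i.e. side pixel about (253.2,186.7); ring centre about (254.2,199.3). Post head at (211,440). Cap leans little if at all.

```bash
python3 - <<'E'
from h import *
np.set_printoptions(precision=1,suppress=True)
S=env.camera("side");g=S["img"]
h=cv2.cvtColor(g,cv2.COLOR_BGR2HSV)
print("red-blue"); print((g[172:194,244:266,2].astype(int)-g[172:194,244:266,0]))
b=cv2.inRange(h[190:215,240:270],np.array((108,110,60)),np.array((130,255,255)))
for r in range(25):
    k=np.flatnonzero(b[r]); 
    if len(k):print(190+r,240+k.min(),240+k.max())
p=ray(S,(253.2,186.7),74);q=ray(S,(254.2,199.3),36);print(p,q,"tool diff pressY,X",(q-p)@PY,(q-p)@PX)
for X in((591.1,.2,74),(591.1,.2,149),(591.1,.2,132)):print(pix(S,X))
E
```

```text
red-blue
[[ -4  -5  -3  -1   6   7   3   0   0   0   0   1   1  -1  -3  -4  -3  -2
   -2  -3  -3  -1]
 [ -3  -2  -3   0  16  20  14   5   3   2   5   5   3  -2  -1  -3  -2  -3
   -2  -2  -3   0]
 [ -4  -4  -4   3  20  29  29  26  25  23  24  18   5  -3  -4  -3  -2  -2
   -4  -3  -3  -1]
 [ -4  -4  -2   7  21  30  36  36  38  37  35  21   2  -4  -6  -4  -3  -4
   -5  -8  -8  -7]
 [ -3  -4  -3   5  20  28  32  34  34  35  31  17   0  -5  -3  -4  -3  -3
   -4  -8  -9  -8]
 [ -2  -3  -4   5  15  22  26  28  29  30  29  15   0  -4  -4  -5  -4  -3
   -4  -6  -9  -9]
 [ -3  -5  -3   4  13  19  21  21  22  20  22  10  -1  -4  -5  -3  -2  -1
   -3  -8  -7  -7]
 [ -4  -5  -1   3  12  18  21  21  22  21  20  11  -1  -4  -6  -3  -3  -1
   -4  -6  -7  -6]
 [ -4  -4  -4   3  12  18  19  19  21  22  20  13   2  -3  -5  -3  -2  -2
   -3  -7  -7  -6]
 [ -3  -4  -3   2  11  16  19  21  22  20  20  12   2  -3  -5  -5  -2  -4
   -4  -5  -5  -4]
 [ -3  -3  -5  -1  10  17  18  20  19  18  19  11   2  -3  -4  -3  -3  -5
   -5  -5  -4  -6]
 [ -5  -4  -5   1   9  16  17  20  20  20  20  12   1  -3  -5  -4  -
[... 512 characters left out ...]
  5  12  16  18  18  16  17  15   7   0  -6  -9 -10
   -9 -10 -11 -10]
 [ -9 -10 -10  -8  -8  -4   2   4   7   9  10  10   5  -5  -7 -10 -11  -9
  -11  -9 -10 -10]
 [-10  -8  -9  -9 -10  -9  -6  -6  -4  -1   0   0  -5  -9  -9 -10  -9  -9
   -9 -10 -10 -10]
 [-10  -9 -10 -10  -9  -9  -6  -7  -6  -4  -3  -6  -7  -9  -8  -9  -9  -9
  -10 -10 -10  -9]
 [-10 -10  -8  -9  -9  -6  -5  -5  -3  -4  -6  -9  -9  -9  -9  -8 -10  -9
   -9 -10 -10  -9]]
195 251 257
196 249 259
197 248 260
198 247 261
199 246 261
200 247 261
201 247 261
202 247 260
203 248 260
204 248 259
205 250 257
[594.2  -7.1] [589.    1.5] tool diff pressY,X 7.51242991789507 -6.598371917565993
[253.3 188.3]
[252.4 166.1]
[252.6 171.3]
```

```bash
python3 -m jog '[[0,0,0,0,0,0.01,0.02],[0,0,0,0,0,0.015,0.02],[0,0,0,0,0,0.007,0.02],[0,0,0,0,0,0,0.02],[0,0,0,0,0,0,0.02]]'
python3 - <<'E'
from h import *
np.set_printoptions(precision=2,suppress=True)
go(591.5,.6,118)
acc=np.mean([env.camera("side")["img"].astype(float) for _ in range(8)],0).astype(np.uint8)
S=env.camera("side")
cv2.imwrite("pics/acc.png",acc)
cv2.imwrite("pics/z3.png",cv2.resize(acc[160:225,225:285],None,fx=9,fy=9,interpolation=cv2.INTER_CUBIC))
for X in((591.1,.2,42),(591.1,.2,36),(592.1,.2,36),(591.1,1.2,36)):print(pix(S,X))
E
```

```text
t: 7.22
eef_pos: [591.2, -0.5, 136.2]
eef_rot: [0.768, 0.64, -0.001, -0.001]
force: [0.6, -0.9, 0.5]
opening: 30.8
grasp_force: 24.9
t 7.2 pos [591.2  -0.5 136.2] tool shift mm [ 1.1  0.1 18.2] y-azimuth -10.4 tilt [-0.  0. -1.] F [ 0.6 -0.9  0.5]
[253.63 197.26]
[253.7  198.91]
[253.38 198.85]
[253.58 199.1 ]
```

View pics/z3.png

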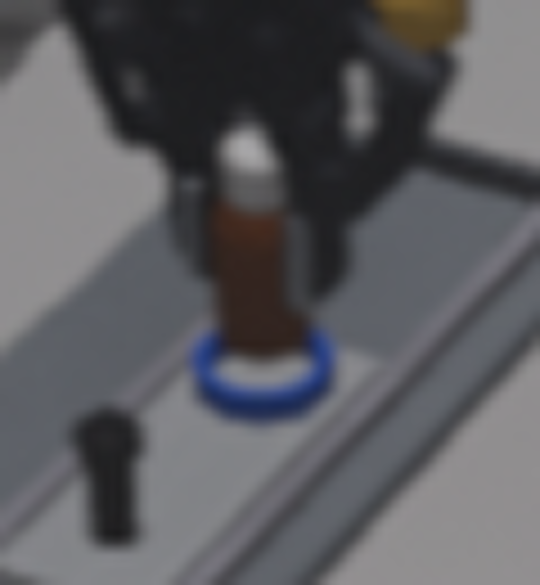

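Crop: ring outer edges at columns 193/333, front-bottom row 420, so rim centre ≈(263,349); vial bottom edges 217/311, front edge row 356, so it projects to ≈(264.6,341) at rim height. The vial needs about +4 mm y, −1 mm x.

```bash
python3 -m jog '[[0,0,0,0.002,-0.001,0,0.02],[0,0,0,0.002,-0.0007,0,0.02],[0,0,0,0,0,0.003,0.02],[0,0,0,0,0,0,0.02],[0,0,0,0,0,0,0.02]]'
python3 - <<'E'
from h import *
np.set_printoptions(precision=2,suppress=True)
go(591.5,.6,118)
acc=np.mean([env.camera("side")["img"].astype(float) for _ in range(8)],0).astype(np.uint8)
S=env.camera("side");s=env.read_state();print(s["eef_pos"])
im=cv2.resize(acc[160:225,225:285],None,fx=9,fy=9,interpolation=cv2.INTER_CUBIC)
cv2.imwrite("pics/z4.png",im)
# ring: blue mask extreme rows; vial: brown columns and bottom edge
h=cv2.cvtColor(im,cv2.COLOR_BGR2HSV)
b=cv2.inRange(h,np.array((105,110,40)),np.array((130,255,255)));y,x=np.nonzero(b);print("ring x",x.min(),x.max(),"y",y.min(),y.max())
rb=im[...,2].astype(int)-im[...,0];m=((rb>5)&(np.indices(rb.shape)[0]>310)&(abs(np.indices(rb.shape)[1]-262)<65)).astype(np.uint8)
y,x=np.nonzero(m)
for r in range(310,370,5):
    k=x[y==r]
    if len(k):print(r,k.min(),k.max())
for c in range(225,310,10):print(c,y[x==c].max() if (x==c).any() else None,end="; ")
# predicted outlines at a hypothesised pocket centre: ring rim/foot extents
E
```

```text
t: 8.08
eef_pos: [590.6, 3.8, 133.6]
eef_rot: [0.768, 0.64, -0.0, -0.0]
force: [-0.2, 0.1, -1.3]
opening: 30.7
grasp_force: 24.9
t 8.1 pos [590.6   3.8 133.6] tool shift mm [-3.   1.4 15.6] y-azimuth -10.3 tilt [-0.  0. -1.] F [-0.2  0.1 -1.3]
[590.93   3.63 133.94]
ring x 193 331 y 331 417
315 215 283
320 218 285
325 220 290
330 223 297
335 225 299
340 226 301
345 226 301
350 225 302
355 225 301
360 227 300
365 230 294
225 355; 235 370; 245 373; 255 373; 265 374; 275 373; 285 371; 295 364; 305 None;
```

View pics/z4.png

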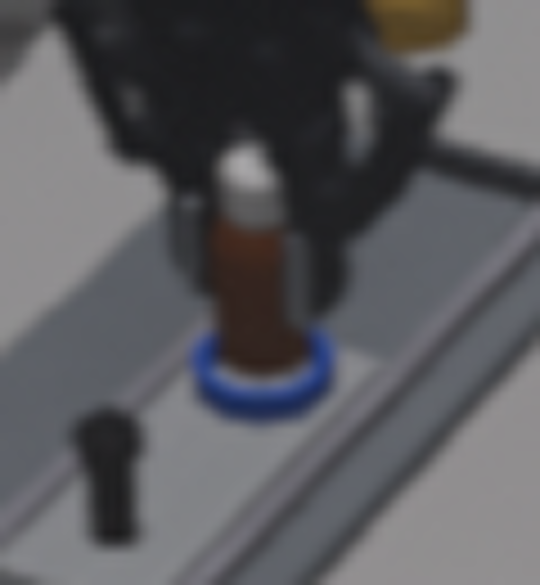

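```bash
python3 -m jog '[[0,0,0,-0.001,0,0.001,0.02],[0,0,0,0,0,0.001,0.02],[0,0,0,0,0,0.001,0.02],[0,0,0,0,0,0.001,0.02],[0,0,0,0,0,0,0.02],[0,0,0,0,0,0,0.02]]' 20
python3 -m jog '[[0,0,0,0,0,0.001,0.02],[0,0,0,0,0,0.001,0.02],[0,0,0,0,0,0,0.02]]'; python3 -m jog '[[0,0,0,0,0,0,0.02]]'
```

```text
t: 9.03
eef_pos: [590.6, 2.7, 129.8]
eef_rot: [0.768, 0.64, -0.0, -0.0]
force: [0.0, -0.0, -0.8]
opening: 30.8
grasp_force: 24.9
t: 9.28
eef_pos: [591.0, 2.7, 128.7]
eef_rot: [0.768, 0.64, 0.0, 0.0]
force: [-2.4, -0.1, 3.6]
opening: 30.8
grasp_force: 25.3
t: 9.37
eef_pos: [591.0, 2.6, 128.7]
eef_rot: [0.768, 0.64, 0.0, 0.0]
force: [-1.1, 0.2, 5.0]
opening: 30.5
grasp_force: 25.3
```

```bash
python3 - <<'E'
from h import *
s=env.read_state();print(s["force"],s["ft_torque"],Rn.from_quat(s["eef_rot"]).apply(s["ft_torque"]))
acc=np.mean([env.camera("side")["img"].astype(float) for _ in range(8)],0).astype(np.uint8)
cv2.imwrite("pics/z5.png",cv2.resize(acc[175:215,235:275],None,fx=14,fy=14,interpolation=cv2.INTER_CUBIC))
L=[env.read_state()]
print(L[0]["force"],L[0]["ft_torque"])
E
```

```text
[-1.14472515  0.21325249  4.9501336 ] [ 0.03783988  0.32750215 -0.01300597] [ 0.32895615 -0.02165442  0.01332688]
[-1.68510503 -1.07253221  5.86555404] [0.0208446  0.41112081 0.01643228]
```

View pics/z5.png

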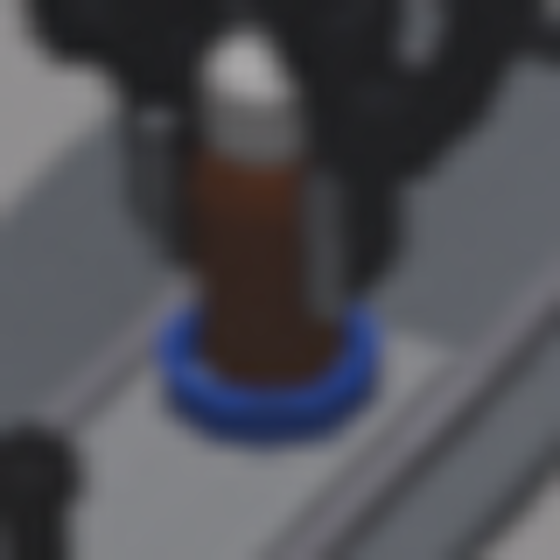

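Crop: vial bottom front edge at row 388 overlaps the ring's front inner rim (~381), laterally centred (271 vs 270). So it is ~2–3 mm too near the camera; the torque sign agrees. Lift, shift back, retry.

```bash
python3 -m jog '[[0,0,0,0,0,-0.003,0.02],[0,0,0,-0.002,0.0013,0,0.02],[0,0,0,0,0,0,0.02],[0,0,0,0,0,0.001,0.02],[0,0,0,0,0,0.001,0.02],[0,0,0,0,0,0.001,0.02],[0,0,0,0,0,0,0.02]]'
python3 -m jog '[[0,0,0,0,0,0.001,0.02],[0,0,0,0,0,0,0.02],[0,0,0,0,0,0,0.02]]';python3 -c "
from h import *
s=env.read_state();print(s['eef_pos'],s['force'],s['ft_torque'])"
```

```text
t: 10.35
eef_pos: [591.4, 0.5, 127.4]
eef_rot: [0.768, 0.64, -0.0, -0.0]
force: [-0.2, -1.1, 0.1]
opening: 30.2
grasp_force: 24.9
t: 10.6
eef_pos: [591.6, 0.5, 126.8]
eef_rot: [0.768, 0.64, -0.0, -0.0]
force: [-0.1, -0.0, -0.0]
opening: 30.8
grasp_force: 24.9
[5.91579506e+02 5.18794680e-01 1.26792589e+02] [-0.10008967 -0.0292532  -0.01665146] [ 0.01292537 -0.04757706 -0.04808141]
```

In. Lower to the floor.

```bash
python3 -m jog '[[0,0,0,0,0,0.001,0.02],[0,0,0,0,0,0.001,0.02],[0,0,0,0,0,0.001,0.02],[0,0,0,0,0,0,0.02]]'; python3 -m jog '[[0,0,0,0,0,0.001,0.02],[0,0,0,0,0,0.001,0.02],[0,0,0,0,0,0.001,0.02],[0,0,0,0,0,0,0.02]]'
```

```text
t: 10.93
eef_pos: [591.5, 0.5, 123.6]
eef_rot: [0.768, 0.64, -0.0, -0.0]
force: [-0.1, 0.3, -0.8]
opening: 30.8
grasp_force: 24.9
t: 11.27
eef_pos: [591.5, 0.5, 120.6]
eef_rot: [0.768, 0.64, -0.0, -0.0]
force: [1.1, -0.6, -0.6]
opening: 30.7
grasp_force: 24.9
```

```bash
python3 -m jog '[[0,0,0,0,0,0.001,0.02],[0,0,0,0,0,0,0.02]]';python3 -m jog '[[0,0,0,0,0,0.0005,0.02],[0,0,0,0,0,0,0.02]]'
```

```text
t: 11.43
eef_pos: [591.6, 0.5, 119.8]
eef_rot: [0.768, 0.64, -0.0, -0.0]
force: [1.1, 0.1, -2.2]
opening: 30.8
grasp_force: 24.9
t: 11.6
eef_pos: [591.6, 0.5, 119.3]
eef_rot: [0.768, 0.64, 0.0, -0.0]
force: [-1.1, -0.6, -1.1]
opening: 30.9
grasp_force: 24.9
```

```bash
python3 -m jog '[[0,0,0,0,0,0.0006,0.02],[0,0,0,0,0,0,0.02]]';python3 -m jog '[[0,0,0,0,0,0.0005,0.02],[0,0,0,0,0,0,0.02]]'
```

```text
t: 11.77
eef_pos: [591.6, 0.5, 118.7]
eef_rot: [0.768, 0.64, 0.0, -0.0]
force: [-0.2, 0.7, 0.0]
opening: 31.2
grasp_force: 24.9
t: 11.93
eef_pos: [591.7, 0.5, 118.3]
eef_rot: [0.768, 0.64, 0.0, 0.0]
force: [-0.3, -0.2, -0.8]
opening: 30.5
grasp_force: 24.9
```

```bash
python3 -m jog '[[0,0,0,0,0,0.0006,0.02],[0,0,0,0,0,0,0.02]]';python3 -m jog '[[0,0,0,0,0,0.0005,0.02],[0,0,0,0,0,0,0.02]]'
```

```text
t: 12.1
eef_pos: [591.7, 0.5, 118.2]
eef_rot: [0.768, 0.64, 0.0, 0.0]
force: [-0.8, -1.0, 3.9]
opening: 30.6
grasp_force: 25.3
t: 12.27
eef_pos: [591.7, 0.5, 118.2]
eef_rot: [0.768, 0.64, 0.0, 0.0]
force: [-2.6, 0.7, 7.4]
opening: 30.9
grasp_force: 25.6
```

```bash
python3 -m jog '[[0,0,0,0,0,-0.0008,0.02],[0,0,0,0,0,0,0.033],[0,0,0,0,0,0,0.036],[0,0,0,0,0,0,0.04],[0,0,0,0,0,0,0.05],[0,0,0,0,0,0,0.06],[0,0,0,0,0,0,0.07],[0,0,0,0,0,0,0.07],[0,0,0,0,0,0,0.07]]'
python3 -m jog '[[0,0,0,0,0,-0.01,0.07],[0,0,0,0,0,-0.015,0.07],[0,0,0,0,0,-0.02,0.07],[0,0,0,0,0,-0.025,0.07],[0,0,0,0,0,-0.02,0.07],[0,0,0,0,0,-0.01,0.04],[0,0,0,0.02,0,0,0.02],[0,0,0,0.03,0,0,0],[0,0,0,0.03,0,0,0],[0,0,0,0.03,0,0,0],[0,0,0,0.025,0,0,0],[0,0,0,0.015,0,0,0],[0,0,0,0,0,0,0],[0,0,0,0,0,0,0]]'
python3 - <<'E'
from h import *
T=env.camera("top");S=env.camera("side");s=env.read_state();print(s["eef_pos"])
a=cv2.resize(S["img"][150:230,200:300],None,fx=5,fy=5,interpolation=2);b=cv2.resize(T["img"][125:205,270:400],None,fx=2.2,fy=2.2,interpolation=2)
cc=np.zeros((400,790,3),np.uint8);cc[:,:500]=a;cc[:176,502:788]=b;cv2.imwrite("pics/z6.png",cc)
E
```

```text
t: 13.02
eef_pos: [591.7, 0.5, 118.0]
eef_rot: [0.768, 0.64, 0.0, -0.0]
force: [-0.6, -0.0, 0.2]
opening: 70.0
grasp_force: 0.0
t: 14.18
eef_pos: [618.5, 148.2, 217.8]
eef_rot: [0.768, 0.641, -0.0, 0.0]
force: [0.3, 0.3, -0.5]
opening: -0.0
grasp_force: 0.0
[618.43692439 146.89903861 217.88432275]
```

View pics/z6.png

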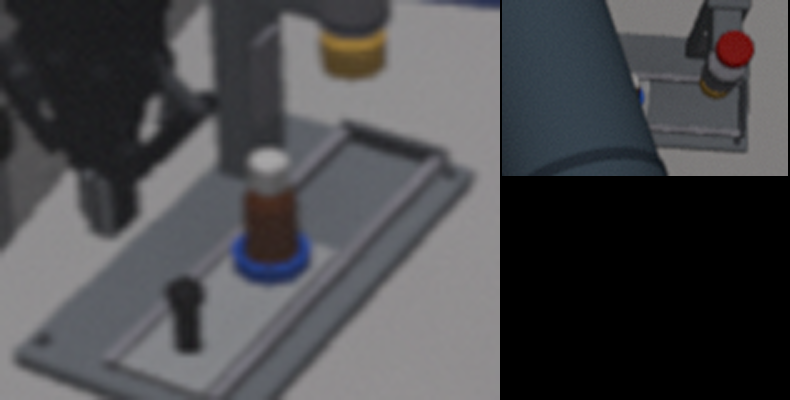

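The vial stands upright in the blue collar (crop 272,215). The closed gripper is beyond the post (185,310), on its +y side.

```bash
python3 -m jog '[[0,0,0,0,0,0.02,0],[0,0,0,0,0,0.025,0],[0,0,0,0,0,0.025,0],[0,0,0,0,0,0.015,0],[0,0,0,0,0,0.008,0],[0,0,0,0,0,0,0],[0,0,0,-0.01,0,0,0],[0,0,0,-0.01,0,0,0],[0,0,0,-0.006,0,0,0],[0,0,0,0,0,0,0]]'
python3 -m jog '[[0,0,0,-0.003,0,0,0],[0,0,0,-0.003,0,0,0],[0,0,0,-0.003,0,0,0],[0,0,0,-0.003,0,0,0],[0,0,0,-0.003,0,0,0],[0,0,0,-0.003,0,0,0],[0,0,0,0,0,0,0]]'; python3 -c "
from h import *
s=env.read_state();print((s['eef_pos'][:2]-[591.6,.5])@PY,(s['eef_pos'][:2]-[591.6,.5])@PX)"
```

```text
t: 15.12
eef_pos: [614.5, 120.5, 126.4]
eef_rot: [0.769, 0.64, 0.001, 0.001]
force: [1.1, 0.4, 0.2]
opening: -0.0
grasp_force: 0.0
t: 15.7
eef_pos: [610.8, 104.7, 125.1]
eef_rot: [0.768, 0.64, 0.0, -0.0]
force: [0.2, 0.9, 0.1]
opening: -0.3
grasp_force: 0.8
105.99647566694941 0.18963600304734612
```

```bash
python3 -m jog '[[0,0,0,-0.003,0,0,0],[0,0,0,-0.003,0,0,0],[0,0,0,-0.003,0,0,0],[0,0,0,-0.003,0,0,0],[0,0,0,-0.003,0,0,0]]'; python3 - <<'E'
from h import *
S=env.camera("side");s=env.read_state();print((s['eef_pos'][:2]-[591.6,.5])@PY,s["force"])
cv2.imwrite("pics/z7.png",cv2.resize(S["img"][150:230,200:300],None,fx=5,fy=5,interpolation=2))
E
```

```text
t: 16.12
eef_pos: [608.1, 89.8, 125.1]
eef_rot: [0.768, 0.64, 0.0, 0.0]
force: [1.8, 3.9, -0.1]
opening: -0.1
grasp_force: 1.4
90.141950867743 [0.94137808 2.07292612 0.05990333]
```

View pics/z7.png

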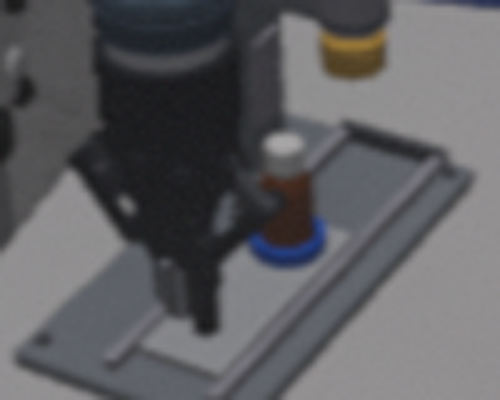

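The carriage follows: ring moved to crop (288,240), vial upright at (287,190), fingers against the post (205,325).

```bash
python3 -m jog '[[0,0,0,-0.003,0,0,0],[0,0,0,-0.005,0,0,0],[0,0,0,-0.006,0,0,0],[0,0,0,-0.006,0,0,0],[0,0,0,-0.006,0,0,0],[0,0,0,-0.006,0,0,0],[0,0,0,-0.006,0,0,0],[0,0,0,-0.006,0,0,0],[0,0,0,-0.006,0,0,0],[0,0,0,-0.006,0,0,0],[0,0,0,-0.006,0,0,0],[0,0,0,-0.004,0,0,0],[0,0,0,-0.003,0,0,0],[0,0,0,-0.002,0,0,0]]'; python3 -m jog '[[0,0,0,-0.0015,0,0,0],[0,0,0,-0.0015,0,0,0],[0,0,0,-0.001,0,0,0]]';python3 -m jog '[[0,0,0,-0.001,0,0,0],[0,0,0,-0.001,0,0,0],[0,0,0,-0.001,0,0,0]]'; python3 -c "
from h import *
s=env.read_state();print((s['eef_pos'][:2]-[591.6,.5])@PY,(s['eef_pos'][:2]-[591.6,.5])@PX)"
```

```text
t: 17.33
eef_pos: [595.2, 19.6, 125.1]
eef_rot: [0.768, 0.64, 0.0, 0.0]
force: [2.5, 1.5, 0.3]
opening: -0.1
grasp_force: 1.4
t: 17.58
eef_pos: [594.5, 16.2, 125.1]
eef_rot: [0.768, 0.64, 0.0, 0.0]
force: [2.5, 3.2, 1.6]
opening: -0.1
grasp_force: 1.3
t: 17.83
eef_pos: [594.0, 13.3, 125.1]
eef_rot: [0.768, 0.641, 0.0, 0.0]
force: [2.8, 2.2, 1.5]
opening: -0.3
grasp_force: 1.3
13.056142521708624 0.06620305831310766
```

```bash
python3 -m jog '[[0,0,0,-0.001,0,0,0],[0,0,0,-0.001,0,0,0],[0,0,0,-0.001,0,0,0]]';python3 -m jog '[[0,0,0,-0.001,0,0,0],[0,0,0,-0.001,0,0,0]]'; python3 -m jog '[[0,0,0,-0.001,0,0,0],[0,0,0,-0.001,0,0,0]]'
```

```text
t: 18.08
eef_pos: [593.4, 10.3, 125.0]
eef_rot: [0.768, 0.64, 0.0, -0.0]
force: [2.4, 4.0, 0.7]
opening: 0.3
grasp_force: 2.0
t: 18.25
eef_pos: [593.4, 9.8, 125.1]
eef_rot: [0.768, 0.641, 0.002, -0.001]
force: [2.6, 8.7, -0.1]
opening: -0.1
grasp_force: 4.8
t: 18.42
eef_pos: [593.3, 9.4, 125.2]
eef_rot: [0.767, 0.641, 0.003, -0.003]
force: [4.2, 14.5, 1.7]
opening: 0.1
grasp_force: 7.2
```

```bash
python3 -m jog '[[0,0,0,0.005,0,0,0],[0,0,0,0.015,0,0,0],[0,0,0,0.02,0,0,0],[0,0,0,0,0,-0.02,0],[0,0,0,0,0,-0.03,0],[0,0,0,0,0,-0.03,0],[0,0,0,0,0,-0.03,0],[0,0,0,0,0,-0.03,0],[0,0,0,0,0,-0.03,0],[0,0,0,0,0,-0.025,0],[0,0,0,0,0,-0.015,0],[0,0,0,0,0,0,0],[0,0,0,0,0,0,0]]'; python3 - <<'E'
from h import *
go(574,-97,309)
S=env.camera("side")
cv2.imwrite("pics/z8.png",cv2.resize(S["img"][100:220,220:320],None,fx=5,fy=5,interpolation=2))
print("red",blobs(S,(240,110,310,150),(0,150,60),(6,255,255)),blobs(S,(240,100,310,150),(170,120,60),(180,255,255)))
E
```

```text
t: 19.5
eef_pos: [599.7, 45.1, 334.9]
eef_rot: [0.768, 0.64, -0.0, 0.0]
force: [-0.2, -0.5, -0.9]
opening: -0.2
grasp_force: 0.0
t 19.5 pos [599.7  45.1 334.9] tool shift mm [-144.4    0.3   26.1] y-azimuth -10.4 tilt [-0.    -0.001 -1.   ] F [-0.2 -0.5 -0.9]
red [(array([270.        , 126.27631579]), np.int32(76), array([264, 123,  13,   8]))] [(array([270.52, 130.12]), np.int32(25), array([264, 126,  13,   7]))]
```

View pics/z8.png

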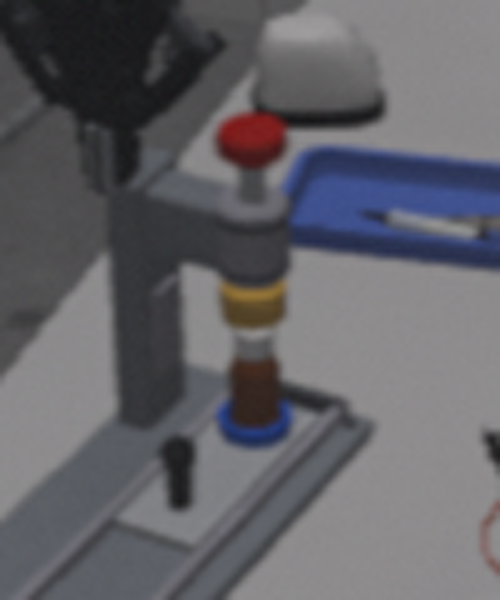

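The carriage is home with the vial (254,390) centred under the brass die (253,305). The knob top is at (252,130) in the crop.

```bash
python3 -m jog '[[0,0,0,-0.01,0,0,0],[0,0,0,-0.02,0,0,0],[0,0,0,-0.028,0,0,0],[0,0,0,-0.028,0,0,0],[0,0,0,-0.028,0,0,0],[0,0,0,-0.02,0,0,0],[0,0,0,-0.01,0,0,0],[0,0,0,0,0,0.01,0],[0,0,0,0,0,0.01,0],[0,0,0,0,0,0.004,0],[0,0,0,0,0,0,0],[0,0,0,0,0,0,0]]'
python3 -m jog '[[0,0,0,0,0,0.002,0],[0,0,0,0,0,0.002,0],[0,0,0,0,0,0.002,0],[0,0,0,0,0,0,0]]'
python3 -m jog '[[0,0,0,0,0,0.001,0],[0,0,0,0,0,0.001,0],[0,0,0,0,0,0.001,0],[0,0,0,0,0,0,0]]'
```

```text
t: 20.55
eef_pos: [573.5, -95.6, 310.3]
eef_rot: [0.768, 0.641, -0.001, -0.001]
force: [-0.3, 0.3, 0.7]
opening: -0.2
grasp_force: 0.0
t: 20.88
eef_pos: [574.0, -95.8, 304.7]
eef_rot: [0.768, 0.64, -0.0, -0.0]
force: [0.0, 0.6, -0.1]
opening: 0.2
grasp_force: 0.0
t: 21.22
eef_pos: [574.1, -95.9, 302.5]
eef_rot: [0.768, 0.64, 0.0, 0.0]
force: [-1.3, -0.9, 3.6]
opening: 0.4
grasp_force: 1.8
```

```bash
python3 -m jog '[[0,0,0,0,0,0.001,0],[0,0,0,0,0,0.001,0],[0,0,0,0,0,0.001,0],[0,0,0,0,0,0,0]]';python3 -m jog '[[0,0,0,0,0,0.001,0],[0,0,0,0,0,0.001,0],[0,0,0,0,0,0,0]]';python3 -m jog '[[0,0,0,0,0,0.001,0],[0,0,0,0,0,0,0]]'
```

```text
t: 21.55
eef_pos: [574.1, -95.9, 299.0]
eef_rot: [0.768, 0.64, 0.0, 0.0]
force: [-0.9, -0.0, 4.7]
opening: 0.2
grasp_force: 2.2
t: 21.8
eef_pos: [574.1, -95.9, 297.0]
eef_rot: [0.768, 0.64, 0.0, 0.0]
force: [-1.0, 0.4, 4.3]
opening: 0.1
grasp_force: 2.4
t: 21.97
eef_pos: [574.1, -95.9, 296.1]
eef_rot: [0.768, 0.64, 0.0, 0.0]
force: [-0.6, 0.8, 4.7]
opening: -0.1
grasp_force: 2.5
```

```bash
for i in 1; do python3 -m jog '[[0,0,0,0,0,0.001,0],[0,0,0,0,0,0,0]]'|egrep 'eef_pos|force';python3 -m jog '[[0,0,0,0,0,0.001,0],[0,0,0,0,0,0,0]]'|egrep 'eef_pos|force'; done
```

```text
eef_pos: [574.1, -95.9, 295.1]
force: [-0.6, 0.8, 5.4]
grasp_force: 2.6
eef_pos: [574.1, -95.9, 294.2]
force: [-1.6, 1.4, 5.3]
grasp_force: 2.7
```

```bash
python3 -m jog '[[0,0,0,0,0,0.001,0],[0,0,0,0,0,0,0]]'|egrep 'eef_pos|^force';python3 -m jog '[[0,0,0,0,0,0.001,0],[0,0,0,0,0,0,0]]'|egrep 'eef_pos|^force'
```

```text
eef_pos: [574.1, -95.9, 293.2]
force: [-1.9, -0.0, 5.5]
eef_pos: [574.2, -95.9, 292.8]
force: [-2.1, 0.3, 9.2]
```

```bash
python3 -m jog '[[0,0,0,0,0,0.001,0],[0,0,0,0,0,0,0]]'|egrep 'eef_pos|^force';python3 -m jog '[[0,0,0,0,0,0.001,0],[0,0,0,0,0,0,0]]'|egrep 'eef_pos|^force'
```

```text
eef_pos: [574.1, -95.9, 292.5]
force: [-3.2, 1.8, 11.8]
eef_pos: [574.1, -95.9, 292.1]
force: [-4.5, 1.6, 14.6]
```

```bash
python3 -m jog '[[0,0,0,0,0,0.001,0],[0,0,0,0,0,0,0]]'|egrep 'eef_pos|^force';python3 -m jog '[[0,0,0,0,0,0.0007,0],[0,0,0,0,0,0,0],[0,0,0,0,0,0,0]]'|egrep 'eef_pos|^force'
```

```text
eef_pos: [574.1, -95.9, 291.8]
force: [-6.0, 2.0, 18.5]
eef_pos: [574.1, -95.9, 291.6]
force: [-6.6, 1.8, 20.0]
```

Hold for 1.3 s.

```bash
python3 -m jog '[[0,0,0,0,0,0,0],[0,0,0,0,0,0,0],[0,0,0,0,0,0,0],[0,0,0,0,0,0,0],[0,0,0,0,0,0,0],[0,0,0,0,0,0,0],[0,0,0,0,0,0,0],[0,0,0,0,0,0,0]]'|egrep '^t|eef_pos|^force'; python3 -m jog '[[0,0,0,0,0,0,0],[0,0,0,0,0,0,0],[0,0,0,0,0,0,0],[0,0,0,0,0,0,0],[0,0,0,0,0,0,0],[0,0,0,0,0,0,0],[0,0,0,0,0,0,0],[0,0,0,0,0,0,0]]'|egrep '^t|eef_pos|^force'
python3 -m jog '[[0,0,0,0,0,-0.002,0],[0,0,0,0,0,-0.002,0],[0,0,0,0,0,-0.002,0],[0,0,0,0,0,-0.002,0],[0,0,0,0,0,-0.002,0],[0,0,0,0,0,-0.002,0],[0,0,0,0,0,-0.002,0],[0,0,0,0,0,-0.003,0],[0,0,0,0,0,-0.005,0],[0,0,0,0,0,-0.01,0],[0,0,0,0,0,-0.02,0],[0,0,0,0,0,-0.02,0],[0,0,0,0.03,0,0,0],[0,0,0,0.03,0,0,0],[0,0,0,0.03,0,0,0],[0,0,0,0.03,0,0,0],[0,0,0,0.03,0,0,0],[0,0,0,0,0,0,0],[0,0,0,0,0,0,0]]'
python3 - <<'E'
from h import *
S=env.camera("side")
cv2.imwrite("pics/z9.png",cv2.resize(S["img"][100:400,200:350],None,fx=2,fy=2,interpolation=2))
print("red",blobs(S,(240,110,310,150),(0,150,60),(6,255,255)))
E
```

```text
t: 24.05
eef_pos: [574.1, -95.9, 291.6]
force: [-6.4, 2.3, 19.7]
t: 24.72
eef_pos: [574.1, -95.9, 291.6]
force: [-6.9, 2.6, 19.7]
t: 26.3
eef_pos: [601.0, 52.9, 360.4]
eef_rot: [0.767, 0.641, -0.0, 0.0]
force: [-0.8, -0.7, -0.4]
opening: -0.0
grasp_force: 0.0
red [(array([270.0375, 126.45  ]), np.int32(80), array([264, 123,  13,   9]))]
```

View pics/z9.png

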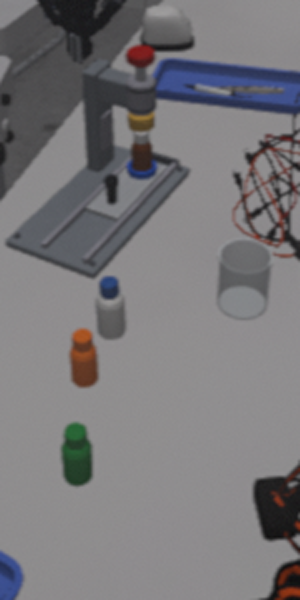

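The knob is back up at (140,55), the vial stands under the die at (141,155), and the white vial, orange, green and jar are undisturbed.

```bash
python3 -c "
from rig import env
print(env.sign_off())"
```

```text
the job is handed in; nothing more can be done
None
```

The brown vial is standing in the press, the carriage is home, and the knob was held on its stop at about 20 N for over a second and has sprung back up; the bystanders were left alone, and I handed the job in at about 26 s (no verdict was returned).

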